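Refit the access cover of a copier's paper-feed module

TASK

Put the loose white access cover back on the paper-feed module: hook its yellow lip under the blue ledge with the cover tilted, swing it down, and press it home until it lies flat and fully seated with the green catch snapped over its edge. Feel for the contact and hook it gently without forcing cover or module, let go at the end, and leave the other things on the bench where they are.

Things in the scene. Friction and masses are not known exactly. Their poses are not given: they have to be found in the camera images.
- cover: Loose white access cover, 0.11 to 0.22 kg, flat on the bench, right way up. Plate 126 (x) by 110 (y) by 8 thick; origin: centre of its underside, z up out of its top. Lip at its -x edge, grip rib in the middle, press patch near its +x edge, which goes under the catch.
- lip (a point): Middle of the tip of the cover's yellow lip (cover x = -81, z = 2). The lip is 80 wide (y) and 4 thick, flush with the cover's underside, and sticks out 18 from the plate's -x edge (x = -63 to -81).
- rib (a point): Middle of the cover's black upright grip rib (cover x = 0, y = 0, z = 26): 12 thick (x), 60 long (y), from the plate's top at z = 8 to z = 44.
- patch (a point): Centre of the green patch on top of the cover (cover x = 42, y = 0, z = 8): press down here, about 5 to 10 N, to snap the far edge under the catch.
- chassis: Paper-feed module, fixed, 260 (x) by 190 (y) by 68 high, white rim. Origin: underside centre, z up; -x is the ledge side, near the robot. The dark steel frame in its opening carries ledge, seat and catch and can be anywhere up to 18 mm off centre along x either way, unmeasured: find it by feel or eye. It is stiff (80 N). Hooking takes under 6 N: over 15 N while tilted, or 35 N pressing, does damage.
- slot (a point): Where the middle of the lower free edge of the blue ledge would be with the frame centred (chassis x = -66, z = 64; really up to 18 mm off in x). The ledge is 6 thick and 134 wide (y). Below it a slot, open towards +x, runs 12 deep to a hard rubber back wall (x = -78 if centred); slot floor at z = 48.
- seat (a point): Chassis x = 0, z = 58: height of the seated cover's underside. For a centred frame: rails |y| 46 to 58, x -50 to 62, top z = 58 (the lip passes between); side walls |y| = 58, top 66; far wall x = 69, top 78. Seated, lip tip 0 to 3 mm from the back wall: cover axes along the chassis's, origin at x = 3 to 6 plus the frame's shift.
- catch (a joint): Green spring catch, 28 wide, mid far wall: m pushed away along chassis +x, 0 = sprung out, stop 0.009. Sloped nose from z = 78 (x = 69.5) down to z = 67 (x = 63.5, frame centred), over the seated cover's top. The cover's edge, pressed down, shoves it 3 to 6 mm (slick; 3 N plus 0.3 N per mm), then it snaps back over the edge.
- screwdriver: Yellow-handled screwdriver lying on the bench, leave alone. Origin under its middle.
- clip: Orange plastic clip, 30 by 22 by 18 high, leave alone. Origin: underside centre.
- clip2: Another orange plastic clip, the same, leave alone.
- screw_tray: Blue screw tray, 110 by 160 by 28 high, leave alone. Origin: underside centre.
- air_can: Upright spray can, 64 across, 190 high, leave alone. Origin: underside centre.
- toner: Black toner cartridge, 75 (x) by 300 (y) by 61 high, with a green drum along it, leave alone. Origin: underside centre.
- roller: Black feed roller in a metal bracket, 30 (x) by 160 (y) by 35 high, leave alone. Origin: underside centre.
Not all that is in view belongs to the job. Several things look just like the cover: the one meant starts farthest to the robot's left.

How it is judged:
By the outcome, as a careful person would: the job done as asked, in the order asked, and still so for the second after the job is handed in, with the robot touching nothing.
It also fails if it takes over 54 s, if anything falls off the work surface, if the arm or the gripper's body presses on something with over 40 N, if the wrist force passes 120 N, or if a joint passes its speed limit or range.

ROBOT

A 6-joint arm with a two-finger parallel gripper is mounted at the origin on the work surface. World frame = base frame: x ahead of the robot, y to its left, z up, the work surface at z = 0. Lengths are in m, angles in rad, forces in N, time in s.
With the tool pointing down it reaches from about 0.4 to 0.925 m from the base axis. Payload 3.4 kg.
Tool frame: the origin (TCP) lies at the very end of the fingers, on their centre line; the grasp point (between the pads) lies 19 mm behind it (ctrl.pinch_z is the distance from the TCP to the grasp point, in m); z points along the fingers, y is the line along which they close (so a half turn about z gives the same grasp; the last joint's range is limited). The gripper opens to 85 mm and grips with 20 to 120 N. Pads are 22 mm wide; open, the fingers measure 114 mm over their backs; the gripper's body (76 mm by 85 mm) begins 54 mm behind the grasp point. The pads swing forward as they close: fully open they stand 13 mm farther back than shut.
Start: joints at [1.196, 0.307, 1.506, -0, 1.328, -0.073], TCP at [0.17, 0.549, 0.231] pointing down, gripper open.
Joint ranges: [-3.12, 3.12], [-1.05, 2.28], [0.14, 2.33], [-1.42, 4.57], [0.1, 2.73], [-2.68, 2.68]. Speed limits (rad/s): [2.57, 2.57, 3.14, 3.14, 3.14, 3.14].

INTERFACE

Orientations are given as a unit quaternion [x, y, z, w].
In Python, from workcell import ctrl gives the robot as it stands.
- The arm moves only by the tool step_arm, never from a script. Its argument "steps" is a list that holds one entry, the list of rows, each a list of 4 numbers: the shift along the tool's x, y, z in mm, then the turn about the tool's z in degrees. In form: [[[dx, dy, dz, spin], ...]]. A call has 1 to 20 rows; each row shifts and turns the commanded pose from where the row before left it, along the tool's axes as they then stand; what a row does not reach is not made up. A row lasts 1/10 s, in which the tool goes at most 50 mm and 8.59 degrees, less where a joint would pass 70% of its speed; a pose out of reach is approached as far as the arm can. A call is refused whole if a number of a shift passes 50 or a number of a turn 8.59, either way. A call with a gripper value outside its range is refused whole. "claw" is the gripper command: -1 is shut, 1 is fully open, values between are in proportion, set as the call begins (left out, the last holds). The fingers move at their own pace and stop on an object; "squeeze" is the grip in N (left out, the last holds). Time passes only in rows, so rows that do not move let the fingers close. It gives the time, the measured TCP pose, the force, the opening and the grip force at its end, in the units of the state.
- ctrl.state(): the state, without advancing time (a new reading comes with each control period).
- ctrl.capture(name): name is "side" or "top" or "wrist"; returns (picture, depth): 400x640x3 uint8, red, green, blue; 400x640 float32, m along the optical axis (not along the pixel's ray), 0 where there is no reading.
- ctrl.camera_info(name): a dict with "camera_matrix" (3x3 intrinsics, pixels), "cam_to_world" (4x4, takes a point from camera to world coordinates). Camera axes: x right, y down, z forward; pixel columns grow to the right and rows downward; lengths in m; the calibration is good to about 2 mm. A picture is of the moment at which its call begins: read the wrist's pose just before it. camera_info takes no time and is no camera call; for the wrist camera it gives the pose at the moment of the call.
- ctrl.job_done(): hands the job in; it is judged then, once.
The state is a dict: "clock": time; "q": joint angles; "qd": joint speeds; "tau": joint torques, N m; "ee_pos": TCP position; "orientation": TCP orientation; "force": force on the tool from outside, world axes, zero at the start; "wrist_torque": the same for the moment, N m; "gripper_width": opening from 0.0 (shut) to 1.0 (fully open); "gripper_force": force on a finger pad.
Only numpy, scipy, OpenCV 4.12 (cv2) and the standard library are available. Lean on these libraries where they do the work, as an engineer would, in place of code of your own. Each camera call takes 0.05 s, during which the arm holds its last target. There are 200 camera calls.

## Working session

There is one attempt and no reset: what is moved stays moved. The work goes in short steps, Python scripts to look and compute and a tool call to move; the robot and the scene stay as the last step left them, time stands still between calls to the robot, and variables do not carry over. Pictures are saved under pics/ and viewed, at most 14 in all, crops included, and the job is handed in when it is done.

Besides the shell and the picture viewer there is one more tool, called after "Emit:" by a JSON object that holds its "name" and its "arguments", one argument or row to a line. step_arm: Moves the arm, as the interface text tells. Its arguments: {"type":"object","properties":{"steps":{"type":"array","items":{"type":"array","items":{"type":"array","items":{"type":"number"}}}},"claw":{"type":"number"},"squeeze":{"type":"number"}},"required":["steps"]}

```bash
mkdir -p pics; ls
cat > h.py <<'E'
import numpy as np, cv2
from workcell import ctrl
def cap(n,fn=None):
    ci=ctrl.camera_info(n); im,d=ctrl.capture(n)
    if fn: cv2.imwrite('pics/'+fn,im[:,:,::-1])
    return im,d,np.array(ci['camera_matrix']),np.array(ci['cam_to_world'])
def pts(d,K,T):
    v,u=np.mgrid[:d.shape[0],:d.shape[1]]
    P=np.stack([(u-K[0,2])/K[0,0]*d,(v-K[1,2])/K[1,1]*d,d],-1)
    return P@T[:3,:3].T+T[:3,3]
E
python3 - <<'E'
from h import *
r={}
for n in('top','side'):
    im,d,K,T=cap(n,n+'0.png'); r[n+'im']=im;r[n+'d']=d;r[n+'K']=K;r[n+'T']=T
    print(n,K.tolist(),np.round(T,3).tolist())
np.savez('c0.npz',**r)
print(ctrl.state())
E
```

```text
pics
top [[492.60371590124777, 0.0, 321.2489293353517], [0.0, 492.60371590124777, 205.47873909332577], [0.0, 0.0, 1.0]] [[0.016, -0.995, 0.096, 0.39], [-1.0, -0.016, 0.002, 0.016], [-0.0, -0.096, -0.995, 1.336], [0.0, 0.0, 0.0, 1.0]]
side [[365.40138375111337, 0.0, 319.08664968513676], [0.0, 365.40138375111337, 199.39990588084007], [0.0, 0.0, 1.0]] [[0.727, -0.487, 0.484, -0.009], [-0.687, -0.497, 0.53, -0.549], [-0.018, -0.718, -0.696, 0.768], [0.0, 0.0, 0.0, 1.0]]
{'clock': 0.1, 'q': array([ 1.19648556e+00,  3.07498324e-01,  1.50753006e+00,  2.43118163e-05,
        1.32843868e+00, -7.34918220e-02]), 'qd': array([-0.00155726, -0.00270091, -0.00163393, -0.00078092,  0.00050176,
       -0.00058024]), 'tau': array([ 2.56890735e-04, -4.58531499e+01, -2.52604973e+01,  1.51513036e-04,
        5.50118668e-03, -1.09257047e-05]), 'ee_pos': array([0.17015265, 0.54858573, 0.23047789]), 'orientation': array([ 1.49845826e-01,  9.88708931e-01, -9.11189860e-04, -2.19595552e-04]), 'force': array([ 0.18641636,  0.28470826, -0.28424038]), 'wrist_torque': array([ 0.03441515,  0.02950319, -0.04155066]), 'gripper_force': 0.0, 'gripper_width': 1.0003183184249829}
```

View pics/top0.png

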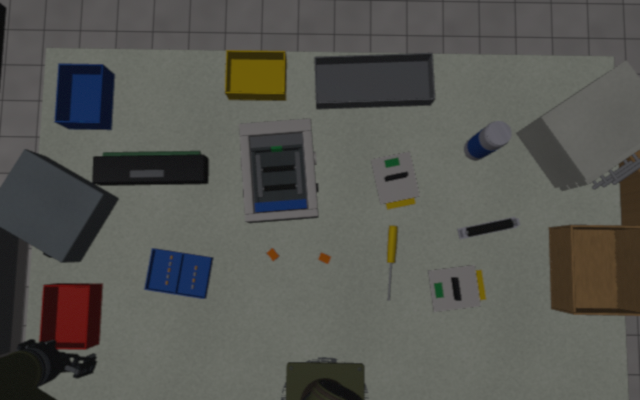

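View pics/side0.png

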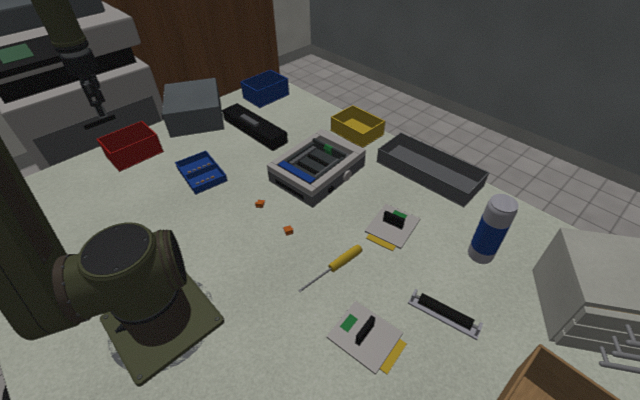

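Candidates for the cover in the top view are the one at (396,177) with its lip at (400,203), and its twin at (457,288) with its lip at (481,285). The roller at (488,228) is dark and is not one. The cover farthest to the robot's left (smaller column) is at (396,177). The chassis is at (279,170), with the blue ledge at (280,206) and the green catch at (277,148). I'll measure these and check with a crop.

```bash
cat > m.py <<'E'
from h import *
c=np.load('c0.npz'); im,d,K,T=[c['top'+k] for k in('im','d','K','T')]
P=pts(d,K,T); hsv=cv2.cvtColor(im,cv2.COLOR_RGB2HSV)
def ray(uv,z):
    r=T[:3,:3]@np.array([(uv[0]-K[0,2])/K[0,0],(uv[1]-K[1,2])/K[1,1],1]); return T[:3,3]+r*(z-T[2,3])/r[2]
def sel(lo,hi,box):
    m=cv2.inRange(hsv,lo,hi); b=np.zeros_like(m); x0,y0,x1,y1=box; b[y0:y1,x0:x1]=1; return m*b
def rep(n,m,z):
    ct=max(cv2.findContours(m,cv2.RETR_EXTERNAL,cv2.CHAIN_APPROX_NONE)[0],key=cv2.contourArea)
    mk=np.zeros_like(m); cv2.drawContours(mk,[ct],-1,255,-1)
    v,u=np.nonzero(mk); Q=np.array([ray(p,z) for p in zip(u,v)]); 
    r=cv2.minAreaRect((Q[:,:2]*1000).astype(np.float32))
    print(n,'px',u.mean().round(1),v.mean().round(1),'cen',Q.mean(0).round(4),'rect c',np.round(r[0],1),'sz',np.round(r[1],1),'ang',round(r[2],2),'depth z',np.median(P[mk>0][:,2]).round(4)); return Q.mean(0)
A=(370,148,420,212)
l=rep('lip',sel((18,120,80),(35,255,255),A),.004)
p=rep('patch',sel((45,100,40),(85,255,255),A),.008)
rib=rep('rib',sel((0,0,0),(180,255,45),A),.044)
print('yaw patch-lip',np.degrees(np.arctan2(*(p-l)[[1,0]])))
C=(236,115,322,225)
rep('ledge',sel((100,120,40),(125,255,255),C),.070)
rep('catch',sel((45,100,40),(85,255,255),C),.078)
v,u=np.mgrid[:400,:640]
rim=((abs(P[...,2]-.068)<.006)&(u>236)&(u<322)&(v>115)&(v<225)&(hsv[...,1]<40)&(hsv[...,2]>90)).astype(np.uint8)*255
rep('rim',rim,.068)
plate=((P[...,2]>.003)&(P[...,2]<.02)&(u>365)&(u<425)&(v>140)&(v<215)).astype(np.uint8)*255
rep('plate',plate,.006)
# chassis x profile along centre
for vv in range(195,216,1): print(vv,im[vv,280],P[vv,280].round(4))
R=ctrl.state()['orientation']; from scipy.spatial.transform import Rotation as Ro
print(Ro.from_quat(R).as_matrix().round(3))
big=cv2.resize(im[110:230,230:430,::-1],None,fx=4,fy=4,interpolation=cv2.INTER_CUBIC); cv2.imwrite('pics/crop1.png',big)
E
python3 m.py
```

```text
lip px 400.1 203.1 cen [ 0.5278 -0.1964  0.004 ] rect c [ 527.9 -196.4] sz [16.6 77.5] ang 12.25 depth z 0.003
patch px 391.6 162.2 cen [ 0.6392 -0.1725  0.008 ] rect c [ 639.4 -172.6] sz [17.9 35.4] ang 12.35 depth z 0.008
rib px 395.8 176.2 cen [ 0.5951 -0.1785  0.044 ] rect c [ 595.1 -178.9] sz [11.5 60. ] ang 12.32 depth z 0.0404
yaw patch-lip 12.120495088717108
ledge px 280.2 205.0 cen [0.511  0.1235 0.07  ] rect c [511.  123.3] sz [ 25.2 132.5] ang 5.47 depth z 0.069
catch px 276.2 148.5 cen [0.6573 0.137  0.078 ] rect c [657.3 137.4] sz [13.2 26. ] ang 0.92 depth z 0.0755
rim px 277.7 169.3 cen [0.605  0.1326 0.068 ] rect c [606.4 131.7] sz [256.5 189.3] ang 5.44 depth z 0.0637
plate px 395.2 178.9 cen [ 0.5939 -0.1826  0.006 ] rect c [ 589.1 -183.5] sz [151.4 116.3] ang 13.82 depth z 0.0073
195 [38 40 42] [0.5403 0.1272 0.0422]
196 [37 40 41] [0.5369 0.1266 0.0482]
197 [38 41 42] [0.5344 0.1266 0.0473]
198 [37 41 42] [0.5315 0.1264 0.0493]
199 [36 40 42] [0.5289 0.1263 0.0491]
200 [33 40 57] [0.5268 0.1267 0.0436]
201 [25 43 81] [0.5214 0.1243 0.0704]
202 [18 42 87] [0.5189 0.1244 0.0691]
203 [19 43 88] [0.5159 0.124  0.073 ]
204 [22 44 88] [0.5138 0.1243 0.069 ]
205 [20 44 88] [0.5112 0.1242 0.069 ]
206 [18 43 88] [0.509  0.1245 0.0646]
207 [19 43 87] [0.5059 0.124  0.0701]
208 [20 44 88] [0.5036 0.1242 0.0666]
209 [19 41 80] [0.5009 0.1241 0.0676]
210 [35 40 58] [0.4988 0.1245 0.062 ]
211 [68 67 69] [0.4975 0.1258 0.0462]
212 [95 92 93] [0.4929 0.1236 0.0705]
213 [102 100  99] [0.4903 0.1236 0.0704]
214 [103 100 100] [0.4878 0.1236 0.0695]
215 [103 100 100] [0.4853 0.1236 0.0685]
[[-0.955  0.296 -0.001]
 [ 0.296  0.955 -0.002]
 [ 0.    -0.002 -1.   ]]
```

View pics/crop1.png

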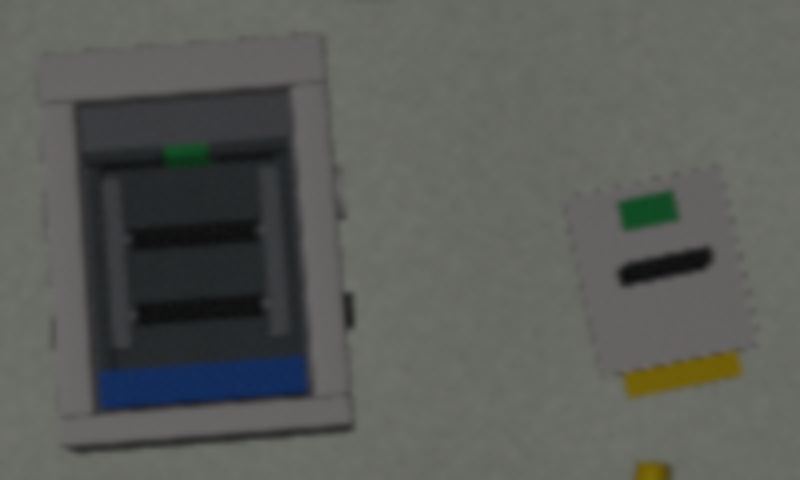

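The crop confirms the choice: a white cover with its yellow lip toward the robot at crop (683,373), rib at (665,265) and patch at (648,210). The chassis has its ledge at crop (203,383) and its catch at (187,154), and the frame is shifted about 17 mm towards −x. I grip the rib by its ends, along cover y, so the cover can pivot in the grip.

Emit:
{"name": "step_arm", "arguments": {
  "steps": [
    [[0, 0, 0, -7.35], [0, 0, 0, -7.35], [0, 0, 0, -7.35], [0, 0, 0, -7.35], [-14, -43, 0, 0], [-14, -43, 0, 0], [-14, -43, 0, 0], [-14, -43, 0, 0], [-14, -43, 0, 0], [-14, -43, 0, 0], [-14, -43, 0, 0], [-14, -43, 0, 0], [-14, -43, 0, 0], [-14, -43, 0, 0], [-14, -43, 0, 0], [-14, -43, 0, 0], [-14, -43, 0, 0], [-14, -43, 0, 0], [-14, -43, 0, 0], [-14, -40, 0, 0]]
  ],
  "claw": 1,
  "squeeze": 20
}}

```text
clock: 2.1
ee_pos: [0.5341, -0.0752, 0.2309]
orientation: [-0.106, 0.994, 0.0, -0.0]
force: [0.9, 0.1, 0.3]
gripper_width: 1.001
gripper_force: 0.0
```

Emit:
{"name": "step_arm", "arguments": {
  "steps": [
    [[-10, -30, 10, 0], [-10, -30, 20, 0], [-10, -30, 20, 0], [-10, -28, 20, 0], [0, 0, 20, 0], [0, 0, 10, 0], [0, 0, 0, 0], [0, 0, 0, 0]]
  ]
}}

```text
clock: 2.9
ee_pos: [0.5975, -0.1796, 0.1316]
orientation: [-0.106, 0.994, 0.0, -0.0]
force: [0.5, -0.4, -0.3]
gripper_width: 1.0
gripper_force: 0.0
```

```bash
cat > s.py <<'E'
from h import *
from scipy.spatial.transform import Rotation as Ro
s=ctrl.state(); M=Ro.from_quat(s['orientation']).as_matrix()
def to_tool(target): return (M.T@(np.array(target)-s['ee_pos'])*1000).round(1)
yaw=np.degrees(np.arctan2(-M[0,1],M[1,1]))
if __name__=='__main__':
    print(s['clock'],s['ee_pos'].round(4),yaw.round(2),s['q'].round(2),s['force'].round(2),s['gripper_width'],M[:,2].round(4))
E
python3 s.py
python3 - <<'E'
from s import *; print(to_tool([.598,-.181,.011]))
im,d,K,T=cap('wrist','w1.png')
E
```

```text
2.9 [ 0.5975 -0.1796  0.1316] 12.2 [-0.36  0.46  1.53  0.    1.15 -2.14] [ 0.48 -0.41 -0.35] 1.0000614368262524 [-3.e-04  2.e-04 -1.e+00]
[ -0.2  -1.6 120.6]
```

View pics/w1.png

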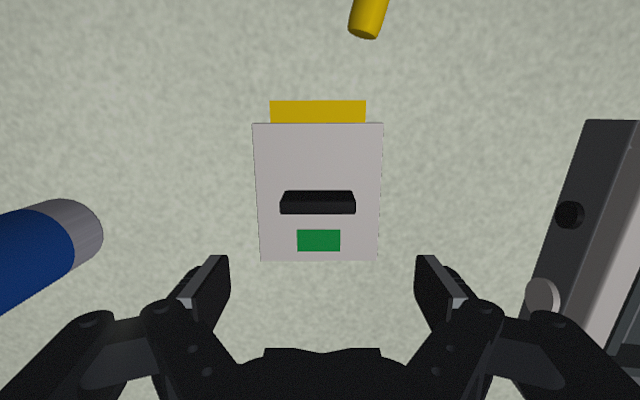

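The wrist view shows the rib at (318,202), squared up between the fingers, with the lip at (318,111) and the patch at (318,240). Descending to grip.

Emit:
{"name": "step_arm", "arguments": {
  "steps": [
    [[0, -1.5, 20, 0], [0, 0, 25, 0], [0, 0, 25, 0], [0, 0, 20, 0], [0, 0, 15, 0], [0, 0, 10, 0], [0, 0, 5, 0], [0, 0, 0, 0]]
  ]
}}

```text
clock: 3.75
ee_pos: [0.5982, -0.1815, 0.0116]
orientation: [-0.106, 0.994, -0.0, 0.0]
force: [-0.6, -0.2, 0.7]
gripper_width: 1.003
gripper_force: 0.0
```

Emit:
{"name": "step_arm", "arguments": {
  "steps": [
    [[0, 0, 0, 0], [0, 0, 0, 0], [0, 0, 0, 0], [0, 0, 0, 0], [0, 0, 0, 0], [0, 0, 0, 0], [0, 0, 0, 0], [0, 0, 0, 0]]
  ],
  "claw": -1,
  "squeeze": 20
}}

```text
clock: 4.55
ee_pos: [0.5989, -0.1819, 0.0125]
orientation: [-0.106, 0.994, -0.0, 0.001]
force: [0.2, 0.2, 5.2]
gripper_width: 0.699
gripper_force: 22.7
```

Emit:
{"name": "step_arm", "arguments": {
  "steps": [
    [[0, 0, -10, 0], [0, 0, -20, 0], [0, 0, -30, 0], [0, 0, -35, 0], [0, 0, -35, 0], [0, 0, -20, 0], [0, 0, 0, 6.75], [0, 0, 0, 0], [0, 0, 0, 0]]
  ]
}}

```text
clock: 5.45
ee_pos: [0.5972, -0.1814, 0.161]
orientation: [-0.048, 0.999, 0.0, -0.001]
force: [-0.0, 0.3, -1.4]
gripper_width: 0.696
gripper_force: 22.2
```

```bash
python3 s.py
python3 - <<'E'
from s import *; print(to_tool([.424,.1146,.14]))
im,d,K,T=cap('wrist','w2.png')
E
```

```text
5.45 [ 0.5972 -0.1814  0.161 ] 5.56 [-0.36  0.43  1.49 -0.    1.22 -2.03] [-0.04  0.25 -1.39] 0.6960174673020904 [-1.3e-03  4.0e-04 -1.0e+00]
[143.7 311.3  21.3]
```

View pics/w2.png

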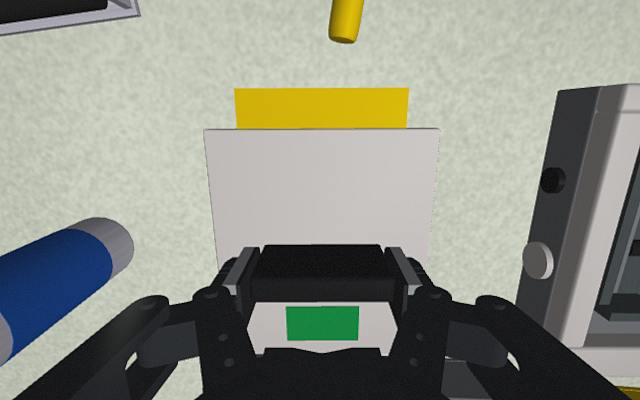

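The cover is gripped square by the rib ends, with the lip at (321,108) ahead. Next I carry it to the chassis's near rim, where I'll tilt it gently in the grip by resting its +x edge on the rim.

Emit:
{"name": "step_arm", "arguments": {
  "steps": [
    [[6, 14, 0, 0], [12, 26, 2, 0], [12, 26, 4, 0], [12, 26, 4, 0], [12, 26, 4, 0], [12, 26, 4, 0], [12, 26, 4, 0], [12, 26, 4, 0], [12, 26, 4, 0], [12, 26, 4, 0], [12, 26, 4, 0], [12, 26, 4, 0], [6, 11, 3, 0], [0, 0, 5, 0], [0, 0, 5, 0], [0, 0, 5, 0], [0, 0, 5, 0], [0, 0, 0, 0], [0, 0, 0, 0]]
  ]
}}

```text
clock: 7.4
ee_pos: [0.4255, 0.1139, 0.0961]
orientation: [-0.047, 0.999, -0.0, -0.0]
force: [0.4, 0.2, -1.1]
gripper_width: 0.7
gripper_force: 22.3
```

```bash
python3 s.py
python3 - <<'E'
from s import *; print(to_tool([.424,.1146,.085]))
im,d,K,T=cap('side','s2.png')
cv2.imwrite('pics/s2c.png',cv2.resize(im[100:300,160:420,::-1],None,fx=3,fy=3))
E
```

```text
7.4 [0.4255 0.1139 0.0961] 5.36 [ 0.17  0.28  1.96 -0.    0.9  -1.5 ] [ 0.36  0.18 -1.12] 0.6999305629497684 [-4.e-04 -2.e-04 -1.e+00]
[ 1.5  0.8 11.1]
```

View pics/s2c.png

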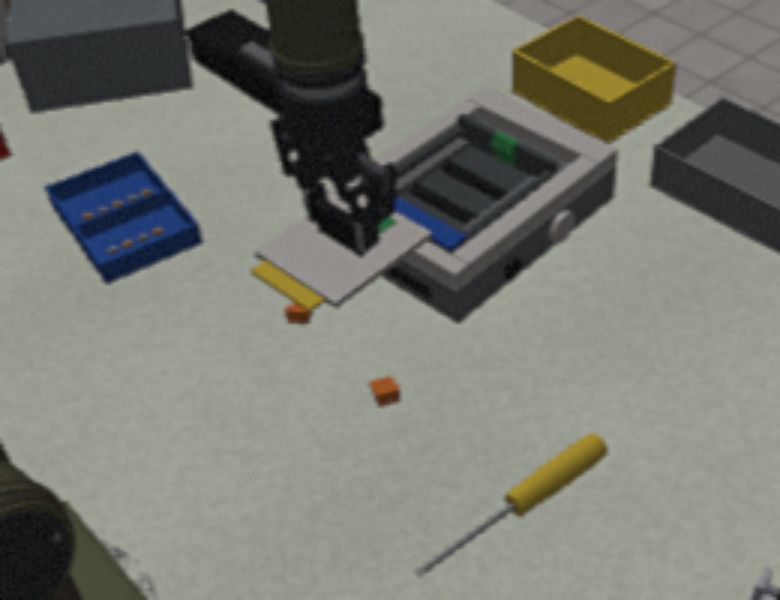

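The cover (crop (345,255)) is held with its +x edge over the near rim and its lip above the clip at (298,314). Lowering slowly until contact.

Emit:
{"name": "step_arm", "arguments": {
  "steps": [
    [[0, 0, 4, 0], [0, 0, 4, 0], [0, 0, 3, 0], [0, 0, 2, 0], [0, 0, 2, 0], [0, 0, 1, 0], [0, 0, 1, 0], [0, 0, 0, 0]]
  ]
}}

```text
clock: 8.25
ee_pos: [0.4247, 0.1144, 0.0794]
orientation: [-0.047, 0.999, 0.0, -0.0]
force: [-3.1, -0.1, 3.3]
gripper_width: 0.7
gripper_force: 22.8
```

Emit:
{"name": "step_arm", "arguments": {
  "steps": [
    [[0, 0, 1, 0], [0, 0, 1, 0], [0, 0, 1, 0], [0, 0, 0, 0]]
  ]
}}

```text
clock: 8.65
ee_pos: [0.4243, 0.1143, 0.0763]
orientation: [-0.047, 0.999, -0.0, -0.001]
force: [-3.8, -0.7, 5.1]
gripper_width: 0.695
gripper_force: 23.1
```

Emit:
{"name": "step_arm", "arguments": {
  "steps": [
    [[0, 0, 1, 0], [0, 0, 1, 0], [0, 0, 1, 0], [0, 0, 0, 0]]
  ]
}}

```text
clock: 9.05
ee_pos: [0.4242, 0.1143, 0.0732]
orientation: [-0.047, 0.999, -0.0, -0.001]
force: [-3.5, 0.1, 4.9]
gripper_width: 0.691
gripper_force: 23.3
```

Emit:
{"name": "step_arm", "arguments": {
  "steps": [
    [[0, 0, 1, 0], [0, 0, 1, 0], [0, 0, 1, 0], [0, 0, 1, 0], [0, 0, 1, 0], [0, 0, 1, 0], [0, 0, 0, 0]]
  ]
}}

```text
clock: 9.75
ee_pos: [0.4235, 0.1142, 0.067]
orientation: [-0.047, 0.999, -0.0, -0.002]
force: [-6.2, 0.0, 4.7]
gripper_width: 0.701
gripper_force: 23.6
```

```bash
cat > pose.py <<'E'
# tilt of held cover from depth: fit plane to white plate pixels near the tool
from s import *
import sys
im,d,K,T=cap(sys.argv[1],sys.argv[2]); P=pts(d,K,T); hsv=cv2.cvtColor(im,cv2.COLOR_RGB2HSV)
Y=np.radians(5.45); ex=np.array([np.cos(Y),np.sin(Y),0]); ey=np.array([-np.sin(Y),np.cos(Y),0])
Q=P-s['ee_pos']; X=Q@ex*1000; Yc=Q@ey*1000; Z=P[...,2]*1000
ok=(d>0)&(abs(Yc)<50)&(X>-100)&(X<75)&(abs(Z-s['ee_pos'][2]*1000)<50)
w=ok&(hsv[...,1]<45)&(hsv[...,2]>90)&(X<-12)
l=ok&(hsv[...,0]>18)&(hsv[...,0]<35)&(hsv[...,1]>120)
for n,m in(('plate',w),('lip',l)):
    if m.sum()<30: print(n,m.sum()); continue
    A=np.c_[X[m],Yc[m],np.ones(m.sum())]; b=Z[m]; k=np.ones(len(b),bool)
    for _ in range(4):
        c=np.linalg.lstsq(A[k],b[k],rcond=None)[0]; r=abs(b-A@c); k=r<max(1.5,2*np.median(r))
    print(n,m.sum(),'tilt',np.degrees(np.arctan(c[0])).round(2),'roll',np.degrees(np.arctan(c[1])).round(2),'z at tcp',c[2].round(1),'X range',np.percentile(X[m],[1,50,99]).round(1),'Zmed',np.median(b).round(1),'Ymid',(np.percentile(Yc[m],[1,99]).mean()).round(1))
E
python3 s.py; python3 pose.py wrist w3.png; python3 pose.py side s3.png;python3 pose.py top t3.png
```

```text
9.75 [0.4235 0.1142 0.067 ] 5.42 [ 0.17  0.33  2.    0.    0.82 -1.5 ] [-6.21  0.01  4.72] 0.7009441956838706 [-3.2e-03 -5.0e-04 -1.0e+00]
plate 18023 tilt 13.67 roll 0.03 z at tcp 66.0 X range [-57.2 -35.1 -12.5] Zmed 57.5 Ymid -0.0
lip 5215 tilt 13.59 roll 0.01 z at tcp 61.8 X range [-74.4 -66.3 -57.9] Zmed 45.8 Ymid 0.3
plate 460 tilt 13.92 roll 0.03 z at tcp 62.8 X range [-57.8 -35.3 -12.5] Zmed 53.9 Ymid 0.2
lip 137 tilt 8.0 roll -0.5 z at tcp 52.1 X range [-74.5 -65.4 -57. ] Zmed 42.9 Ymid -2.0
plate 189 tilt 17.37 roll 0.88 z at tcp 65.3 X range [-56.  -46.4 -18.9] Zmed 51.1 Ymid -0.0
lip 119 tilt 12.51 roll -2.86 z at tcp 57.3 X range [-73.  -65.4 -58. ] Zmed 41.9 Ymid 13.7
```

View pics/w3.png

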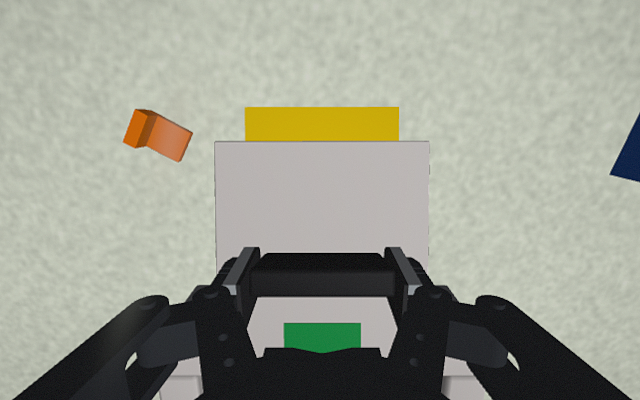

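The wrist view shows the cover tilted about 13.6°, lip down (lip at (322,124), plate front edge at row 141), with no roll. Contact stayed under 8 N. I'll lift and carry it over the opening, then compare lip and ledge in the same camera.

Emit:
{"name": "step_arm", "arguments": {
  "steps": [
    [[0, 0, -5, 0], [0, 0, -15, 0], [0, 0, -20, 0], [0, 0, -20, 0], [0, 0, -10, 0], [-5, 0.5, -3, 0], [-15, 0, 0, 0], [-20, 0, 0, 0], [-25, 0, 0, 0], [-25, 0, 0, 0], [-25, 0, 0, 0], [-25, 0, 0, 0], [-20, 0, 0, 0], [-15, 0, 0, 0], [-6, 0, 5, 0], [0, 0, 5, 0], [0, 0, 5, 0], [0, 0, 0, 0], [0, 0, 0, 0]]
  ]
}}

```text
clock: 11.8
ee_pos: [0.6044, 0.1319, 0.1249]
orientation: [-0.047, 0.999, -0.0, -0.001]
force: [-0.4, -0.6, -1.4]
gripper_width: 0.694
gripper_force: 23.0
```

```bash
python3 s.py; python3 pose.py wrist w4.png
python3 - <<'E'
from s import *
print(to_tool([.6039,.1321,.0875]))
im,d,K,T=cap('wrist'); P=pts(d,K,T); hsv=cv2.cvtColor(im,cv2.COLOR_RGB2HSV)
Y=np.radians(5.45); ex=np.array([np.cos(Y),np.sin(Y),0]); ey=np.array([-np.sin(Y),np.cos(Y),0])
Q=P-s['ee_pos']; X=Q@ex*1000; Yc=Q@ey*1000
b=(hsv[...,0]>100)&(hsv[...,0]<125)&(hsv[...,1]>120)&(d>0)&(abs(P[...,2]-.07)<.012)&(X>-150)
print('ledge',b.sum(),np.percentile(X[b],[1,50,99]).round(1),np.percentile(Yc[b],[1,99]).round(1),np.median(P[b][:,2]))
E
```

```text
11.8 [0.6044 0.1319 0.1249] 5.42 [ 0.15  0.46  1.55 -0.    1.13 -1.52] [-0.4  -0.59 -1.37] 0.6939261582283024 [-1.3e-03 -2.0e-04 -1.0e+00]
plate 18160 tilt 13.41 roll 0.04 z at tcp 123.9 X range [-57.6 -35.2 -12.4] Zmed 115.5 Ymid 0.0
lip 5200 tilt 13.4 roll 0.03 z at tcp 119.8 X range [-74.3 -66.3 -57.9] Zmed 104.0 Ymid 0.1
[ 0.8  0.2 37.9]
ledge 9938 [-106.4  -95.   -82.8] [-65.8  65.2] 0.07264280988907869
```

View pics/w4.png

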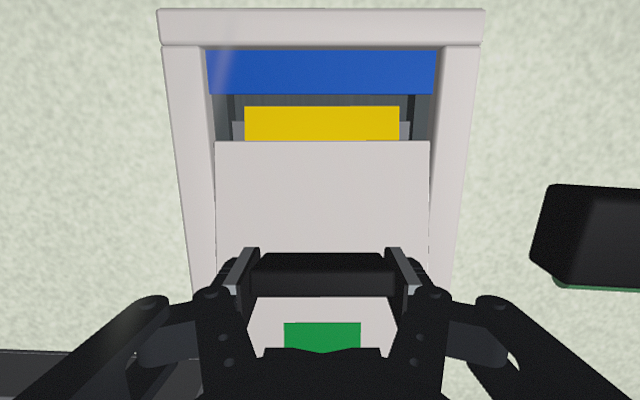

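Wrist view: the lip (322,124) is 8 mm short of the ledge's free edge (row 94) and laterally centred between the side walls. Descending, then sliding toward the robot under the ledge, slowly.

Emit:
{"name": "step_arm", "arguments": {
  "steps": [
    [[0, 0, 5, 0], [0, 0, 8, 0], [0, 0, 8, 0], [0, 0, 7, 0], [0, 0, 5, 0], [0, 0, 3, 0], [0, 0, 2, 0], [0, 0, 0, 0], [0, 0, 0, 0]]
  ]
}}

```text
clock: 12.8
ee_pos: [0.6057, 0.132, 0.0875]
orientation: [-0.047, 0.999, 0.0, 0.0]
force: [-0.0, 0.3, -0.5]
gripper_width: 0.696
gripper_force: 23.0
```

Emit:
{"name": "step_arm", "arguments": {
  "steps": [
    [[1.5, 0, 0, 0], [1.5, 0, 0, 0], [1.5, 0, 0, 0], [1.5, 0, 0, 0], [1, 0, 0, 0], [1, 0, 0, 0], [1, 0, 0, 0], [1, 0, 0, 0], [0, 0, 0, 0]]
  ]
}}

```text
clock: 13.7
ee_pos: [0.5953, 0.131, 0.0873]
orientation: [-0.047, 0.999, -0.0, -0.0]
force: [0.3, 0.3, -0.8]
gripper_width: 0.697
gripper_force: 23.0
```

Emit:
{"name": "step_arm", "arguments": {
  "steps": [
    [[1, 0, 0.5, 0], [1, 0, 0.5, 0], [1, 0, 0.5, 0], [1, 0, 0.5, 0], [1, 0, 0.5, 0], [0, 0, 0, 0]]
  ]
}}

```text
clock: 14.3
ee_pos: [0.5902, 0.1306, 0.0847]
orientation: [-0.047, 0.999, -0.0, -0.0]
force: [0.6, -0.8, -1.3]
gripper_width: 0.699
gripper_force: 23.0
```

```bash
python3 s.py; python3 pose.py wrist w5.png
```

```text
14.3 [0.5902 0.1306 0.0847] 5.42 [ 0.15  0.49  1.62  0.    1.03 -1.52] [ 0.58 -0.8  -1.31] 0.6985511995418945 [-4.e-04 -1.e-04 -1.e+00]
plate 22020 tilt 13.24 roll 0.03 z at tcp 83.5 X range [-99.6 -40.1 -12.6] Zmed 74.1 Ymid -0.0
lip 3197 tilt 13.55 roll 0.01 z at tcp 79.7 X range [-67.8 -62.9 -57.8] Zmed 64.5 Ymid 0.0
```

View pics/w5.png

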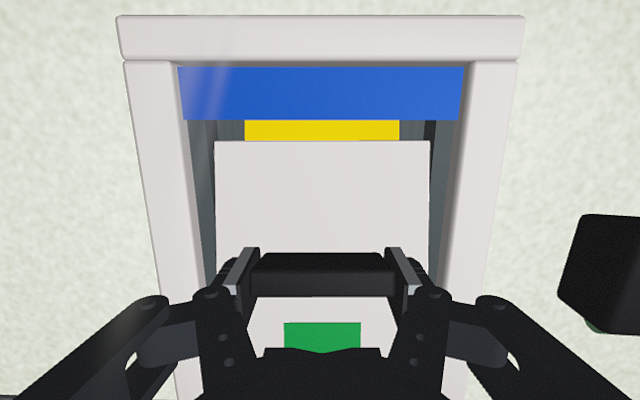

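The lip is clearly under the ledge: its visible strip is rows 120–140 and its tip is hidden about 6 mm deep, with no contact force so far. Continuing to the back wall by feel.

Emit:
{"name": "step_arm", "arguments": {
  "steps": [
    [[1, 0, 0.3, 0], [1, 0, 0.3, 0], [1, 0, 0.2, 0], [0.5, 0, 0, 0], [0, 0, 0, 0]]
  ]
}}

```text
clock: 14.85
ee_pos: [0.5869, 0.1302, 0.084]
orientation: [-0.047, 0.999, -0.0, -0.0]
force: [-0.3, -0.2, -0.9]
gripper_width: 0.7
gripper_force: 23.0
```

Emit:
{"name": "step_arm", "arguments": {
  "steps": [
    [[0.5, 0, 0, 0], [0.5, 0, 0, 0], [0.5, 0, 0, 0], [0, 0, 0, 0]]
  ]
}}

```text
clock: 15.25
ee_pos: [0.5854, 0.1301, 0.084]
orientation: [-0.047, 0.999, -0.0, -0.0]
force: [0.4, 0.4, -1.8]
gripper_width: 0.698
gripper_force: 23.0
```

Emit:
{"name": "step_arm", "arguments": {
  "steps": [
    [[0.5, 0, 0, 0], [0.5, 0, 0, 0], [0, 0, 0, 0]]
  ]
}}

```text
clock: 15.55
ee_pos: [0.5848, 0.13, 0.0841]
orientation: [-0.047, 0.999, 0.0, 0.0]
force: [-0.0, 0.4, -1.9]
gripper_width: 0.694
gripper_force: 23.0
```

Emit:
{"name": "step_arm", "arguments": {
  "steps": [
    [[0.5, 0, 0, 0], [0, 0, 0, 0]]
  ]
}}

```text
clock: 15.75
ee_pos: [0.5847, 0.13, 0.0842]
orientation: [-0.047, 0.999, 0.0, 0.001]
force: [1.4, 0.0, -1.1]
gripper_width: 0.699
gripper_force: 23.0
```

Emit:
{"name": "step_arm", "arguments": {
  "steps": [
    [[0.5, 0, 0, 0], [0, 0, 0, 0]]
  ]
}}

```text
clock: 15.95
ee_pos: [0.5846, 0.13, 0.0844]
orientation: [-0.047, 0.999, 0.0, 0.001]
force: [3.1, 0.5, 0.0]
gripper_width: 0.699
gripper_force: 23.0
```

Back wall felt at about 3 N. I'll back off slightly, then swing down along the arc.

Emit:
{"name": "step_arm", "arguments": {
  "steps": [
    [[-1, 0, 0, 0], [-0.8, 0, 0, 0], [-0.6, 0, 1, 0], [-0.6, 0, 1, 0], [-0.6, 0, 1, 0], [0, 0, 0, 0]]
  ]
}}

```text
clock: 16.55
ee_pos: [0.5861, 0.1301, 0.0807]
orientation: [-0.047, 0.999, -0.0, -0.001]
force: [-1.3, -0.8, 0.3]
gripper_width: 0.701
gripper_force: 23.2
```

Emit:
{"name": "step_arm", "arguments": {
  "steps": [
    [[-0.6, 0, 1, 0], [-0.6, 0, 1, 0], [0, 0, 0, 0]]
  ]
}}

```text
clock: 16.85
ee_pos: [0.5879, 0.1303, 0.0789]
orientation: [-0.047, 0.999, -0.0, -0.0]
force: [-2.0, -0.3, 0.9]
gripper_width: 0.701
gripper_force: 23.4
```

```bash
python3 s.py; python3 pose.py wrist w6.png
```

```text
16.85 [0.5879 0.1303 0.0789] 5.42 [ 0.15  0.49  1.64  0.    1.02 -1.52] [-1.99 -0.26  0.91] 0.7012306762840801 [-8.e-04 -1.e-04 -1.e+00]
plate 24401 tilt 9.96 roll 0.03 z at tcp 77.6 X range [-99.5 -42.9 -12.6] Zmed 70.7 Ymid 0.0
lip 1730 tilt 10.3 roll 0.08 z at tcp 73.4 X range [-65.  -62.5 -60. ] Zmed 62.0 Ymid 0.3
```

Emit:
{"name": "step_arm", "arguments": {
  "steps": [
    [[-0.4, 0, 1, 0], [-0.4, 0, 1, 0], [0, 0, 0, 0]]
  ]
}}

```text
clock: 17.2
ee_pos: [0.5896, 0.1305, 0.0771]
orientation: [-0.047, 0.999, 0.0, 0.0]
force: [-1.8, -0.5, 2.9]
gripper_width: 0.701
gripper_force: 23.5
```

```bash
python3 s.py; python3 pose.py wrist w7.png
python3 - <<'E'
from h import *
im,d,K,T=cap('side')
cv2.imwrite('pics/s7c.png',cv2.resize(im[115:215,240:390,::-1],None,fx=5,fy=5,interpolation=cv2.INTER_CUBIC))
E
```

```text
17.2 [0.5896 0.1305 0.0771] 5.41 [ 0.15  0.49  1.63 -0.    1.01 -1.52] [-1.83 -0.55  2.87] 0.7013969114573285 [ 8.e-04  1.e-04 -1.e+00]
plate 24461 tilt 8.57 roll 0.05 z at tcp 76.4 X range [-99.6 -42.8 -12.6] Zmed 70.4 Ymid -0.0
lip 1957 tilt 8.86 roll 0.09 z at tcp 72.5 X range [-67.  -64.1 -61.2] Zmed 62.5 Ymid 0.2
```

View pics/s7c.png

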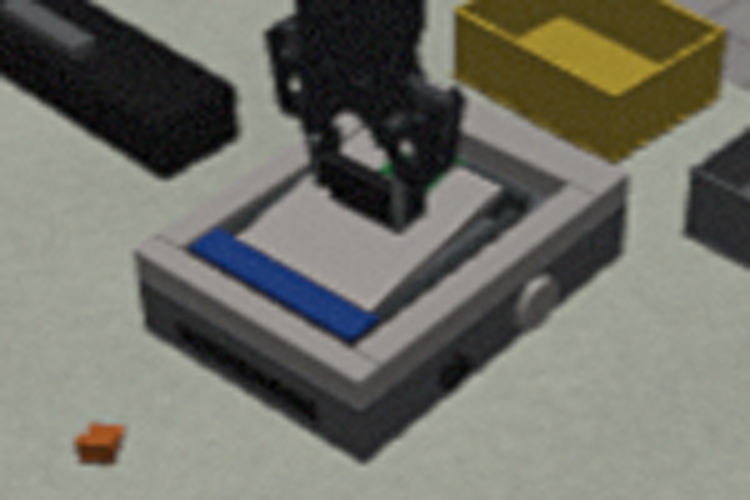

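The side view shows the lip tucked under the blue ledge, and the far edge resting near the catch at about 8.7°. Releasing gently, rising, and closing to press.

Emit:
{"name": "step_arm", "arguments": {
  "steps": [
    [[0, 0, 0, 0], [0, 0, 0, 0], [0, 0, 0, 0], [0, 0, 0, 0], [0, 0, -5, 0], [0, 0, -15, 0], [0, 0, -20, 0], [0, 0, -15, 0], [0, 0, 0, 0], [0, 0, 0, 0]]
  ],
  "claw": 1
}}

```text
clock: 18.3
ee_pos: [0.5892, 0.1305, 0.1323]
orientation: [-0.047, 0.999, 0.0, 0.0]
force: [-0.0, 0.4, 0.5]
gripper_width: 1.0
gripper_force: 0.0
```

Emit:
{"name": "step_arm", "arguments": {
  "steps": [
    [[0, 0, -5, 0], [-10, 0, 0, 0], [-15, 0, 0, 0], [-10, 0, 0, 0], [-5, 0, 0, 0], [0, 0, 0, 0], [0, 0, 0, 0], [0, 0, 0, 0]]
  ],
  "claw": -1
}}

```text
clock: 19.1
ee_pos: [0.6282, 0.1341, 0.1368]
orientation: [-0.047, 0.999, -0.0, -0.001]
force: [-0.3, -0.5, -1.1]
gripper_width: -0.001
gripper_force: 0.0
```

```bash
cat > look.py <<'E'
from s import *
import sys
im,d,K,T=cap('wrist',sys.argv[1]); P=pts(d,K,T); hsv=cv2.cvtColor(im,cv2.COLOR_RGB2HSV)
Y=np.radians(5.45); ex=np.array([np.cos(Y),np.sin(Y),0]); ey=np.array([-np.sin(Y),np.cos(Y),0])
Q=P-s['ee_pos']; X=Q@ex*1000; Yc=Q@ey*1000; Z=P[...,2]*1000
base=(d>0)&(abs(Yc)<70)&(X>-180)&(X<80)&(Z<130)
for n,a,b in(('green',45,85),('yellow',18,35),('blue',100,125)):
    m=base&(hsv[...,0]>a)&(hsv[...,0]<b)&(hsv[...,1]>110)
    if m.sum()>20: print(n,m.sum(),np.percentile(X[m],[1,50,99]).round(1),np.percentile(Yc[m],[1,99]).round(1),np.percentile(Z[m],[5,50,95]).round(1))
E
python3 s.py; python3 look.py w8.png
```

```text
19.1 [0.6282 0.1341 0.1368] 5.42 [ 0.14  0.48  1.48 -0.    1.18 -1.52] [-0.29 -0.51 -1.09] -0.0007514011736708974 [-1.e-03 -2.e-04 -1.e+00]
green 1713 [-6.9  3.3 13.8] [-18.8  19.9] [78.2 79.7 81.2]
yellow 1113 [-106.8 -104.2 -101.7] [-39.   39.6] [61.7 62.9 64.2]
blue 9939 [-130.1 -118.4 -106.1] [-65.7  65.2] [71.4 72.6 73.8]
```

View pics/w8.png

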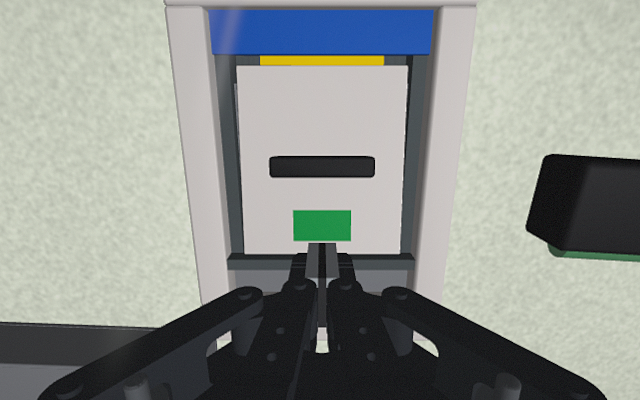

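The wrist view shows the cover resting with its lip under the ledge (yellow strip at row 60), the rib at (322,166) and the patch at (322,225) just ahead of the closed fingertips. Pressing down on the patch.

Emit:
{"name": "step_arm", "arguments": {
  "steps": [
    [[-3.5, 0, 10, 0], [0, 0, 15, 0], [0, 0, 15, 0], [0, 0, 8, 0], [0, 0, 5, 0], [0, 0, 3, 0], [0, 0, 1, 0], [0, 0, 0, 0]]
  ]
}}

```text
clock: 19.95
ee_pos: [0.6327, 0.1346, 0.0804]
orientation: [-0.047, 0.999, 0.0, 0.0]
force: [-0.3, 0.4, 0.1]
gripper_width: 0.0
gripper_force: 0.0
```

Emit:
{"name": "step_arm", "arguments": {
  "steps": [
    [[0, 0, 1, 0], [0, 0, 1, 0], [0, 0, 1, 0], [0, 0, 1, 0], [0, 0, 0, 0]]
  ]
}}

```text
clock: 20.45
ee_pos: [0.6328, 0.1346, 0.0765]
orientation: [-0.047, 0.999, 0.0, 0.001]
force: [-0.2, 0.2, 2.8]
gripper_width: 0.001
gripper_force: 1.6
```

Emit:
{"name": "step_arm", "arguments": {
  "steps": [
    [[0, 0, 1, 0], [0, 0, 1, 0], [0, 0, 1, 0], [0, 0, 0, 0]]
  ]
}}

```text
clock: 20.85
ee_pos: [0.6325, 0.1345, 0.0726]
orientation: [-0.047, 0.999, -0.0, -0.0]
force: [0.7, -0.2, 1.4]
gripper_width: 0.004
gripper_force: 0.6
```

Emit:
{"name": "step_arm", "arguments": {
  "steps": [
    [[0, 0, 1, 0], [0, 0, 1, 0], [0, 0, 1, 0], [0, 0, 0, 0]]
  ]
}}

```text
clock: 21.25
ee_pos: [0.6323, 0.1345, 0.0697]
orientation: [-0.047, 0.999, -0.0, -0.0]
force: [0.7, 0.4, 1.8]
gripper_width: -0.003
gripper_force: 0.4
```

Emit:
{"name": "step_arm", "arguments": {
  "steps": [
    [[0, 0, 1, 0], [0, 0, 1, 0], [0, 0, 1, 0], [0, 0, 0, 0]]
  ]
}}

```text
clock: 21.65
ee_pos: [0.6315, 0.1344, 0.0664]
orientation: [-0.047, 0.999, -0.0, -0.001]
force: [-0.2, -0.8, -0.3]
gripper_width: -0.002
gripper_force: 0.0
```

Emit:
{"name": "step_arm", "arguments": {
  "steps": [
    [[0, 0, 1, 0], [0, 0, 0, 0]]
  ]
}}

```text
clock: 21.85
ee_pos: [0.6318, 0.1345, 0.0661]
orientation: [-0.047, 0.999, -0.0, -0.001]
force: [-2.2, -0.5, 2.7]
gripper_width: 0.0
gripper_force: 1.4
```

Emit:
{"name": "step_arm", "arguments": {
  "steps": [
    [[0, 0, 1, 0], [0, 0, 0.5, 0], [0, 0, 0, 0], [0, 0, 0, 0]]
  ]
}}

```text
clock: 22.25
ee_pos: [0.6318, 0.1345, 0.066]
orientation: [-0.047, 0.999, -0.0, -0.0]
force: [-3.9, -0.8, 9.9]
gripper_width: 0.002
gripper_force: 5.4
```

Emit:
{"name": "step_arm", "arguments": {
  "steps": [
    [[0, 0, -5, 0], [0, 0, -15, 0], [0, 0, -20, 0], [5, 0, -20, 0], [10, 0, -20, 0], [15, 0, -10, 0], [5, 0, 0, 0], [0, 0, 0, 0]]
  ]
}}

```text
clock: 23.05
ee_pos: [0.596, 0.1311, 0.154]
orientation: [-0.047, 0.999, -0.0, -0.001]
force: [-0.5, 1.2, -1.1]
gripper_width: -0.002
gripper_force: 0.0
```

Emit:
{"name": "step_arm", "arguments": {
  "steps": [
    [[-20, 0, 0, 0], [-30, 0, 0, 0], [-40, 0, 0, 0], [-40, 0, 0, 0], [-30, 0, 0, 0], [0, 0, 0, 0], [0, 0, 0, 0]]
  ]
}}

```text
clock: 23.75
ee_pos: [0.7565, 0.1462, 0.1518]
orientation: [-0.047, 0.999, -0.0, -0.002]
force: [-0.4, -0.2, 0.1]
gripper_width: -0.002
gripper_force: 0.0
```

```bash
python3 s.py
python3 - <<'E'
from s import *
im,d,K,T=cap('wrist','w9.png'); P=pts(d,K,T); hsv=cv2.cvtColor(im,cv2.COLOR_RGB2HSV)
Y=np.radians(5.45); ex=np.array([np.cos(Y),np.sin(Y),0]); ey=np.array([-np.sin(Y),np.cos(Y),0])
F=np.array([.5875,.1307,0]); Q=P-F; X=Q@ex*1000; Yc=Q@ey*1000; Z=P[...,2]*1000
for n,a,b,s0 in(('green',45,85,100),('yellow',18,35,110),('blue',100,125,110),('white',-1,181,-1)):
    m=(d>0)&(abs(Yc)<(50 if n=='white' else 70))&(X>-120)&(X<90)&(hsv[...,0]>a)&(hsv[...,0]<b)&(hsv[...,1]>s0)
    if n=='white': m&=(hsv[...,1]<45)&(hsv[...,2]>120)&(X<60)&(X>-55)&(abs(X)>12)
    for nm,mm in ((n,m&(X<55)),(n+' far',m&(X>=55))):
        if mm.sum()>20:
            A=np.c_[X[mm],Yc[mm],np.ones(mm.sum())]; c=np.linalg.lstsq(A,Z[mm],rcond=None)[0]
            print(nm,mm.sum(),np.percentile(X[mm],[1,50,99]).round(1),np.percentile(Yc[mm],[1,99]).round(1),np.percentile(Z[mm],[5,50,95]).round(1),'slopes deg',np.degrees(c[:2]).round(2))
E
```

```text
23.75 [0.7565 0.1462 0.1518] 5.41 [ 0.14  0.64  1.13  0.    1.38 -1.53] [-0.43 -0.2   0.14] -0.0023165894956761134 [-3.5e-03 -5.0e-04 -1.0e+00]
green 2044 [35.2 44.7 54.7] [-19.6  19.1] [67.9 69.1 70.2] slopes deg [ 0.27 -0.01]
green far 1101 [55.2 72.  77.8] [-16.  16.] [67.8 79.6 81.6] slopes deg [19.66 -1.72]
white 4879 [28.2 39.  54.6] [-49.3  49.3] [67.4 68.6 69.8] slopes deg [0.18 0.06]
white far 1104 [55.1 57.7 60. ] [-48.9  49.1] [67.5 68.6 69.8] slopes deg [-2.23  0.05]
```

View pics/w9.png

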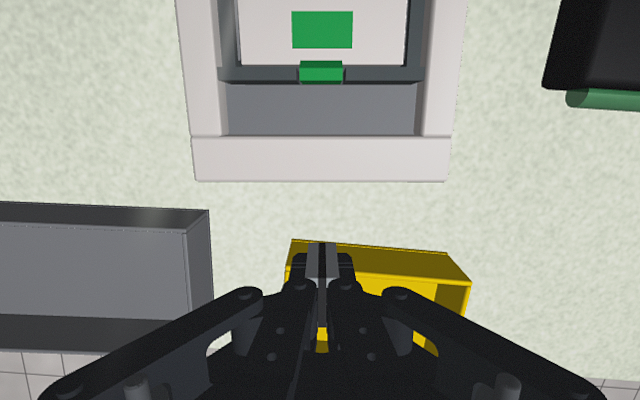

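The wrist view shows the cover lying flat: tilt is about 0.2°, and its top is at 66 mm once the camera's known +2.6 mm offset is removed. The catch at (321,70) sits over its far edge, and the tool is clear of everything. Handing in.

```bash
python3 -c "
from h import *
print(ctrl.job_done())"
```

```text
the job is handed in; nothing more can be done
None
```

The cover is hooked under the blue ledge, pressed flat and fully seated with the green catch over its edge; contact forces stayed within about 11 N at each reading, the gripper is clear, and the job was handed in at about 24 s (hand-in returned no verdict).

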